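# Close up the busbar covers

## Robot

A 6-joint arm with a two-finger parallel gripper is mounted at the origin on the work surface. World frame = base frame: x ahead of the robot, y to its left, z up, the work surface at z = 0. Lengths are in m, angles in rad, forces in N, time in s.
With the tool pointing down it reaches from about 0.35 to 0.875 m from the base axis. Payload 4.2 kg.
Tool frame: the origin (TCP) lies at the centre of the arm's flange, where the gripper is bolted on; the fingertips stand 173 mm ahead of it and the grasp point (between the pads) lies 155 mm ahead of it; z points along the fingers, x is the direction in which the jaws open and shut, and the axes are right-handed (so a half turn about z gives the same grasp; the last joint's range is limited). The gripper opens to 85 mm and grips with 20 to 120 N. Pads are 22 mm wide; open, the fingers measure 114 mm over their backs; the gripper's body (76 mm by 85 mm) begins 54 mm behind the grasp point. The pads swing forward as they close: fully open they stand 13 mm farther back than shut.
Start: joints at [0.259, 0.385, 0.008, 0, -1.194, -0.259], TCP at [0.625, 0, 0.405] pointing down, gripper open.
Joint ranges: [-3.14, 3.14], [-1.21, 2.06], [-1.07, 1.41], [-3.16, 2.05], [-2.99, -0.16], [-3.1, 3.1]. Speed limits (rad/s): [2.79, 2.79, 3.14, 3.14, 3.14, 3.14].

## Interface

Orientations are given as a 3x3 rotation matrix whose columns are the frame's x, y, z axes.
In Python, from cell import r gives the robot as it stands.
- The arm moves only by the shell command python3 -m pendant 'ROWS' [FORCE]. ROWS is JSON, a list of rows, each a list of 5 numbers: the finger opening in m, from 0 to 0.0854, then the shift along the tool's x, y, z in m, then the turn about the tool's z in degrees. In form: [[jaw, tx, ty, tz, roll], ...]. A call has 1 to 10 rows; each row is the pose to reach, as a shift and turn from the pose commanded when the call began, along the tool's axes at that moment; what a row does not reach only later rows make up. A row lasts 1/12 s, in which the tool goes at most 41.7 mm and 7.16 degrees, less where a joint would pass 70% of its speed; a pose out of reach is approached as far as the arm can. A call with a gripper value outside its range is refused whole. The fingers move at their own pace and stop on an object; FORCE is the grip in N (left out, the last holds). Time passes only in rows, so rows that repeat a pose let the fingers close. It gives the time, the measured TCP pose, the force and the opening at its end, in the units of the state.
- r.state(): the state, without advancing time (a new reading comes with each control period).
- r.grab_frame(name): name is "scene" or "side" or "wrist"; returns the picture (420x560x3 uint8, blue, green, red); there is no depth.
- r.get_calibration(name): a dict with "fx", "fy", "cx", "cy" (pixels), "k1" (the pictures are not rectified: a ray, as slopes to the right and down, at radius r is drawn at 1 + k1 r^2 times it, then the intrinsics apply), "T" (4x4, takes a point from camera to world coordinates). Camera axes: x right, y up, looking along -z (the intrinsics and any distortion apply to the point x, -y, -z); pixel columns grow to the right and rows downward; lengths in m; the calibration is good to about 2 mm. A picture is of the moment at which its call begins: read the wrist's pose just before it. get_calibration takes no time and is no camera call; for the wrist camera it gives the pose at the moment of the call.
- r.close_job(): hands the job in, once; it reports no verdict.
The state is a dict: "t": time; "joint_pos": joint angles; "qd": joint speeds; "joint_torque": joint torques, N m; "position": TCP position; "eef_rot": TCP orientation; "force": force on the tool from outside, world axes, zero at the start; "ft_torque": the same for the moment, N m; "opening": opening from 0.0 (shut) to 1.0 (fully open).
Only numpy, scipy, OpenCV 4.12 (cv2) and the standard library are available. Lean on these libraries where they do the work, as an engineer would, in place of code of your own. Each camera call takes 0.05 s, during which the arm holds its last target.

## Task

Cover the bare copper bar at the front of the busbar assembly (the bar nearer the robot) like the one behind it: push the yellow cover that stands on it along the bar, without taking it off, until it butts against the black support at the end away from the terminal bolts (the robot's left). Then set the loose yellow cover from the bench astride the same bar, fully down, and push it along until it butts against the first one with no bare copper showing between them, the bolted end staying free. Leave the tools and other things on the bench where they are.

Things in the scene. Friction and masses are not known exactly. Their poses are not given: they have to be found in the camera images.
- bar_home (a point): Where the bare front bar's top edge meets the inner face of the left (+y) support: mid-thickness of the bar, 68 mm above the bench. y runs along the bar into that support, x square to the bar away from the robot, z up. The bar runs from here 350 mm towards -y to the right support. A cover is fully down when its crown rests on the bar: centre 11 mm below this point, top 12 mm above it
- bar_bolt (a point): Terminal bolt through the front bar near its right end, 322 mm from the left support's inner face, axis 20 mm below the bar's top edge: washers 24 mm across and heads, up to 10 mm proud of both sides of the bar, so no cover fits over it. Axes as bar_home
- panel: Busbar assembly, fixed to the bench, placed and slightly turned anew each time. Origin on the bench, axes as bar_home. Steel plate 285 x 470 mm, 3 mm thick, reaching 55 mm in front of the front bar. Two copper bars along y, 10 mm thick, 40 mm deep on edge, 25 mm clear of the plate; the rear one, 85 mm behind, has its covers in place. Black supports 25 mm thick rise 14.5 mm over the bars' tops
- cover_a_center (a point): Cover standing on the front bar, fully down, free to slide, about mid-bar: neither side leaves room for another. rigid yellow upside-down U-section, 130 mm long (its y axis), 23 mm wide, 30 mm over the flared lips at its bottom edges, 46 mm high: a crown 12 mm high, below it a slot 15 mm wide, 34 mm deep, open at both ends. Ends alike, about 0.1 kg. Point: its very centre, 23 mm above the lip edges; z up
- cover_b_center (a point): Loose cover standing on its lips on the bench before the assembly, turned up to 0.35 rad from y. rigid yellow upside-down U-section, 130 mm long (its y axis), 23 mm wide, 30 mm over the flared lips at its bottom edges, 46 mm high: a crown 12 mm high, below it a slot 15 mm wide, 34 mm deep, open at both ends. Ends alike, about 0.1 kg. Point: its very centre, 23 mm above the lip edges; z up
- screwdriver: Screwdriver with a red handle, 170 mm long, lying on the bench; leave it
- rail_offcut: Steel top-hat mounting-rail offcut, 150 mm long, 35 mm wide, 7.5 mm high; leave it
- tape: Roll of blue tape, 68 mm across, 19 mm high; leave it
- bottle: Clear water bottle, 66 mm across, 210 mm high; leave it
- meter: Orange handheld test meter, 150 x 75 x 34 mm; leave it
- cutters: Green-handled diagonal cutters, about 170 mm long, lying flat; leave them
Mind the look-alikes: they are no part of the job. Leave any grey look-alike of the part that bears cover_b_center alone. What is shaped like the part that bears cover_a_center but purple is not meant.

How it is judged:
On the way, in this order (a step that is already met when the one before it is completed fails the run):
1. the first cover has been pushed along the bar up against the left-hand support (y of cover_a_center in the frame of bar_home above -0.068 m and z of cover_a_center in the frame of bar_home between -0.014 and -0.008 m and x of cover_a_center in the frame of bar_home between -0.004 and 0.004 m and angle between the y axis of cover_a_center and the y axis of bar_home, either way round below 0.05 rad and angle between cover_a_center's own z axis and vertical below 0.05 rad), for 0.2 s.
2. the second cover stands astride the front bar, fully down (z of cover_b_center in the frame of bar_home between -0.014 and -0.008 m and x of cover_b_center in the frame of bar_home between -0.004 and 0.004 m and angle between the y axis of cover_b_center and the y axis of bar_home, either way round below 0.05 rad and angle between cover_b_center's own z axis and vertical below 0.05 rad), for 0.2 s.
At the end, for the whole second after the job is handed in: Both covers sit fully down on the front bar (height within 3 mm, level and in line with it within 0.05 rad), at rest; the first is within 3 mm of the left-hand support and the second, on its right, within 3 mm of the first (all of step 1 and all of step 2 and distance between cover_a_center and cover_b_center below 0.133 m and y of cover_b_center in the frame of bar_home below -0.19 m and linear speed of each of cover_a, cover_b below 0.02 m/s); the robot touches nothing.
It fails at once if the first cover is lifted off the bar (z of cover_a_center in the frame of bar_home above 0.01 m).
It fails at once if another thing on the bench is displaced by more than 40 mm (distance of any of screwdriver, rail_offcut, tape, bottle, meter, cutters from where it was at the start of the episode above 0.04 m).
It also fails if it takes over 67 s, if anything falls off the work surface, if the arm or the gripper's body presses on something with over 40 N, if the wrist force passes 120 N, or if a joint passes its speed limit or range.

## Working session

There is one attempt and no reset: what is moved stays moved. The work goes in short steps, Python scripts to look and compute and a shell command to move; the robot and the scene stay as the last step left them, time stands still between calls to the robot, and variables do not carry over. Pictures are saved under pics/ and viewed, and the job is handed in when it is done.

```bash
mkdir -p pics; ls; python3 - <<'E'
from cell import r
import cv2
for n in ("scene","side","wrist"):
    c=r.get_calibration(n); f=r.grab_frame(n)
    cv2.imwrite(f"pics/{n}0.png",f); print(n,{k:(v if k!='T' else [[round(float(x),4) for x in q] for q in v]) for k,v in c.items()})
s=r.state(); print(s)
E
```

```text
pics
scene {'fx': 517.7252486426254, 'fy': 517.7252486426254, 'cx': 280.2471009947735, 'cy': 207.66464787681485, 'k1': 0.004934054669141074, 'T': [[-0.1913, -0.7777, 0.5988, 1.448], [0.9814, -0.142, 0.1291, 0.2578], [-0.0154, 0.6124, 0.7904, 1.3295], [0.0, 0.0, 0.0, 1.0]]}
side {'fx': 514.7056376441894, 'fy': 514.7056376441894, 'cx': 287.39631024899245, 'cy': 210.3540418616666, 'k1': -0.14835655768629477, 'T': [[0.695, 0.4714, -0.5429, -0.3639], [-0.7189, 0.4694, -0.5127, -0.7576], [0.0132, 0.7466, 0.6651, 1.1285], [0.0, 0.0, 0.0, 1.0]]}
wrist {'fx': 293.87514175179075, 'fy': 293.87514175179075, 'cx': 280.5337914586586, 'cy': 213.27478920523214, 'k1': -0.03017516809630601, 'T': [[-1.0, -0.0008, 0.0016, 0.6244], [0.0003, -0.9504, -0.3109, -0.0799], [0.0017, -0.3109, 0.9504, 0.3725], [0.0, 0.0, 0.0, 1.0]]}
{'t': 0.15, 'joint_pos': array([ 2.58564854e-01,  3.85382034e-01,  6.98045965e-03, -3.46413017e-04,
       -1.19401748e+00, -2.58616463e-01]), 'qd': array([-0.00029041, -0.00086668,  0.00487907,  0.00035244, -0.00060314,
        0.00160635]), 'joint_torque': array([-6.03353892e-04, -3.92678475e+01,  1.88581592e+01,  4.18858320e+00,
       -3.39302780e-03,  5.70479813e-06]), 'position': array([6.24859834e-01, 1.30016595e-05, 4.03888142e-01]), 'eef_rot': array([[-9.99998621e-01,  1.79239072e-04, -1.65112482e-03],
       [ 1.79410221e-04,  9.99999979e-01, -1.03508794e-04],
       [ 1.65110623e-03, -1.03804880e-04, -9.99998632e-01]]), 'force': array([-0.74764555,  0.60819974,  0.04422016]), 'ft_torque': array([ 0.05311869, -0.01880366, -0.01306273]), 'opening': 1.0001570386333936}
```

View pics/scene0.png

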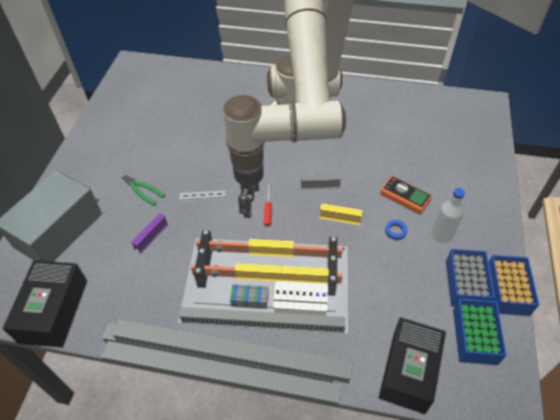

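View pics/side0.png

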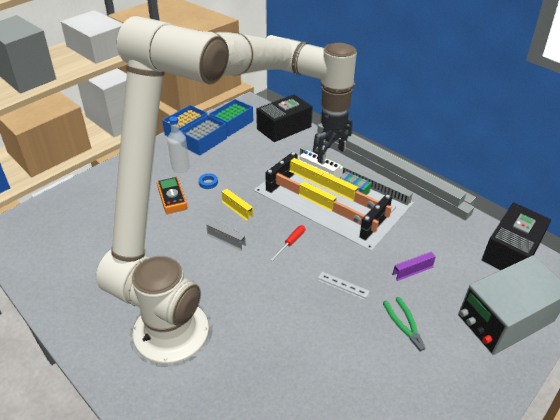

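View pics/wrist0.png

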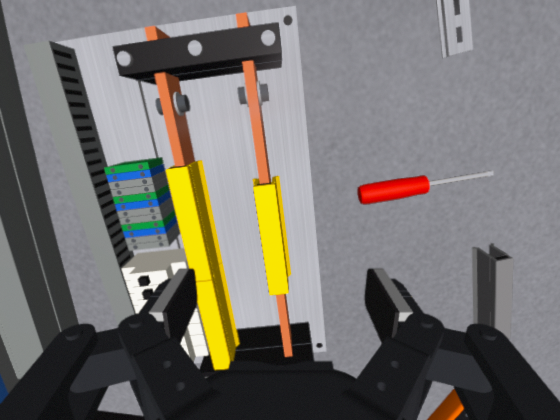

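```bash
cat > h.py <<'E'
import numpy as np, cv2
def ray(c,u,v):
    d=np.array([(u-c['cx'])/c['fx'],(v-c['cy'])/c['fy']]); p=d.copy()
    for _ in range(20): p=d/(1+c['k1']*(p@p))
    T=np.array(c['T']); return T[:3,3],T[:3,:3]@np.array([p[0],-p[1],-1.])
def onz(c,u,v,z):
    o,d=ray(c,u,v); return o+d*(z-o[2])/d[2]
def proj(c,P):
    T=np.array(c['T']); q=T[:3,:3].T@(np.array(P)-T[:3,3]); s=np.array([q[0],-q[1]])/-q[2]
    s=s*(1+c['k1']*(s@s)); return np.array([c['cx']+c['fx']*s[0],c['cy']+c['fy']*s[1]])
def crop(f,x0,y0,x1,y1,k,name):
    cv2.imwrite(name,cv2.resize(f[y0:y1,x0:x1],None,fx=k,fy=k,interpolation=cv2.INTER_CUBIC))
E
python3 - <<'E'
import cv2
from h import *
w=cv2.imread('pics/wrist0.png');s=cv2.imread('pics/scene0.png');d=cv2.imread('pics/side0.png')
crop(w,215,170,355,360,3,'pics/w0c.png')
crop(s,180,160,370,290,4,'pics/s0c.png')
crop(d,200,140,420,260,3,'pics/d0c.png')
E
```

```text
(no output)
```

View pics/w0c.png

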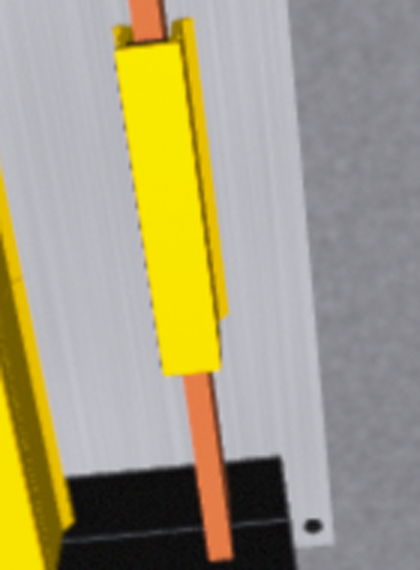

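View pics/s0c.png

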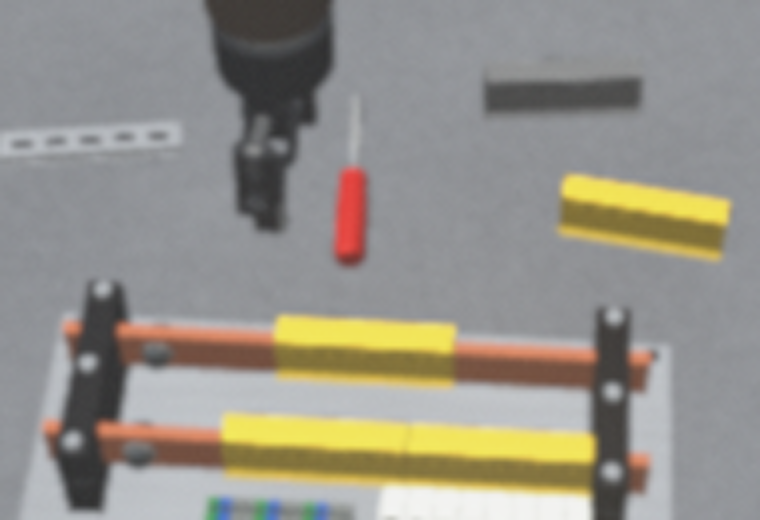

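View pics/d0c.png

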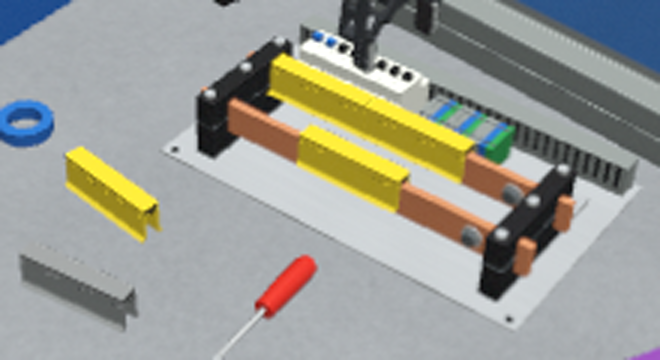

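```bash
python3 - <<'E'
from h import *
from cell import r
np.set_printoptions(precision=4,suppress=True)
W=r.get_calibration('wrist');S=r.get_calibration('scene');D=r.get_calibration('side')
w=cv2.imread('pics/wrist0.png')
A=[onz(W,215+a/3,170+b/3,.08) for a,b in((118,50),(180,42),(220,370),(163,375))]
print('A',np.array(A), np.mean(A,0)); 
m=(A[0]+A[1])/2;n=(A[2]+A[3])/2;print(np.linalg.norm(n-m),'yaw',np.arctan2(-(n-m)[0],(n-m)[1]))
print('barend',onz(W,215+219/3,170+560/3,.068),'bar far',onz(W,215+147/3,170,.068), onz(W,215+198/3,170+376/3,.068))
print('scene bar@support', onz(S,180+597/4,160+347/4,.068),'A',[onz(S,180+a/4,160+b/4,.08) for a,b in((277,317),(456,325))])
f=cv2.imread('pics/scene0.png');hsv=cv2.cvtColor(f,cv2.COLOR_BGR2HSV)
for nm,c,rg,vt in(('scene',S,(310,195,375,230),170),('side',D,(215,180,260,225),170)):
    f=cv2.imread(f'pics/{nm}0.png');x0,y0,x1,y1=rg
    h=cv2.cvtColor(f[y0:y1,x0:x1],cv2.COLOR_BGR2HSV)
    full=cv2.inRange(h,(20,120,60),(35,255,255)); top=cv2.inRange(h,(20,120,190),(35,255,255))
    for k in(full,top):
        cn=max(cv2.findContours(k,0,1)[0],key=cv2.contourArea); b=cv2.boxPoints(cv2.minAreaRect(cn))+[x0,y0]
        print(nm,b.tolist()); q=np.array([onz(c,*p,.046) for p in b]); print(q,q.mean(0))
E
```

```text
A [[ 0.6507 -0.0127  0.08  ]
 [ 0.6296 -0.0155  0.08  ]
 [ 0.615   0.113   0.08  ]
 [ 0.637   0.1152  0.08  ]] [0.6331 0.05   0.08  ]
0.1289317549436308 yaw 0.10989325206620311
barend [0.6143 0.2173 0.068 ] bar far [ 0.6412 -0.0277  0.068 ] [0.6235 0.1236 0.068 ]
scene bar@support [0.6078 0.2195 0.068 ] A [array([ 0.6322, -0.0129,  0.08  ]), array([0.6154, 0.1167, 0.08  ])]
scene [[318.91891860961914, 217.4864845275879], [321.2972946166992, 203.21621704101562], [361.83782958984375, 209.97297286987305], [359.4594535827637, 224.2432403564453]]
[[0.4919 0.173  0.046 ]
 [0.435  0.1721 0.046 ]
 [0.439  0.3001 0.046 ]
 [0.4951 0.2983 0.046 ]] [0.4652 0.2359 0.046 ]
scene [[320.29729652404785, 209.21621417999268], [321.29729652404785, 203.216215133667], [361.8378372192383, 209.97297382354736], [360.8378372192383, 215.97297286987305]]
[[0.4592 0.1725 0.046 ]
 [0.435  0.1721 0.046 ]
 [0.439  0.3001 0.046 ]
 [0.4628 0.2993 0.046 ]] [0.449 0.236 0.046]
side [[216.69075202941895, 198.2398853302002], [225.02023124694824, 186.88150215148926], [257.10115814208984, 210.40751457214355], [248.77167510986328, 221.76589965820312]]
[[0.4002 0.2808 0.046 ]
 [0.4576 0.306  0.046 ]
 [0.452  0.1446 0.046 ]
 [0.3977 0.1245 0.046 ]] [0.4269 0.214  0.046 ]
side [[221.6108102798462, 191.53513431549072], [224.94054126739502, 186.9567575454712], [252.1729736328125, 206.7621612548828], [248.84324264526367, 211.34053802490234]]
[[0.4337 0.2955 0.046 ]
 [0.4572 0.3059 0.046 ]
 [0.453  0.1684 0.046 ]
 [0.4306 0.1598 0.046 ]] [0.4436 0.2324 0.046 ]
```

```bash
python3 -m pendant '[[0.05,-0.004,0.025,0.03,-3.2],[0.05,-0.008,0.05,0.065,-6.4],[0.05,-0.008,0.05,0.095,-6.4],[0.05,-0.008,0.05,0.105,-6.4],[0.05,-0.008,0.05,0.105,-6.4],[0.05,-0.008,0.05,0.105,-6.4]]' 30
python3 - <<'E'
from h import *
from cell import r
W=r.get_calibration('wrist');f=r.grab_frame('wrist');cv2.imwrite('pics/w1.png',f);print(W['T'].tolist() if hasattr(W['T'],'tolist') else W['T'])
E
```

```text
t: 0.65
position: [0.6335, 0.0497, 0.3003]
eef_rot: [[-0.994, -0.111, 0.0], [-0.111, 0.994, -0.001], [-0.0, -0.001, -1.0]]
force: [-0.1, 0.8, 0.9]
opening: 0.581
[[-0.993781475575337, 0.10600266071251646, 0.03408540340339555, 0.6419620522154235], [-0.11134698247634917, -0.9447519492425638, -0.3082946705601425, -0.029817643290464813], [-0.00047780405678673994, -0.3101728394367281, 0.9506800625757542, 0.26913709609209885], [0.0, 0.0, 0.0, 1.0]]
```

View pics/w1.png

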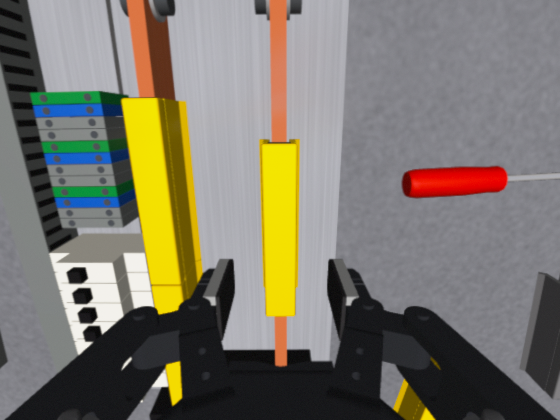

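```bash
cat > c1.py <<'E'
E
python3 - <<'E'
from h import *
from cell import r
W=r.get_calibration('wrist');f=cv2.imread('pics/w1.png')
h=cv2.cvtColor(f,cv2.COLOR_BGR2HSV)
m=cv2.inRange(h,(20,120,225),(35,255,255)); m[:,:240]=0;m[:,320:]=0;m[330:]=0
for v in(150,200,250,300,310):
    x=np.where(m[v])[0]; print(v,x.min(),x.max(),onz(W,x.min()-.0,v,.08)[:2],onz(W,x.max()+1,v,.08)[:2])
y=np.where(m.sum(1)>255*15)[0];print(y.min(),y.max()); a=onz(W,280,y.min(),.08);b=onz(W,281,y.max()+1,.08);print(a,b,(a+b)/2)
d=b-a;print(np.linalg.norm(d),np.degrees(np.arctan2(-d[0],d[1])))
for v in (20,60,100,130,330,350):
    mm=cv2.inRange(h[v:v+1,240:320],(3,110,120),(16,255,255))[0]; x=np.where(mm)[0]
    if len(x): print(v,x.min()+240,x.max()+240, onz(W,240+(x.min()+x.max()+1)/2,v,.068))
print(onz(W,281,362,.068))
E
```

```text
150 262 295 [ 0.65248881 -0.00880327] [ 0.63094066 -0.01121958]
200 263 295 [0.64877222 0.02406421] [0.626741   0.02157983]
250 265 295 [0.64394448 0.06061749] [0.62204125 0.05813332]
300 266 294 [0.6392748  0.10192852] [0.61747227 0.09944005]
310 266 294 [0.63842101 0.1108715 ] [0.61633017 0.10834667]
144 315
[ 0.64149305 -0.01380456  0.08      ] [0.62637841 0.11503043 0.08      ] [0.63393573 0.05061294 0.08      ]
0.12971857393327074 6.691230310294162
20 270 286 [ 0.65047458 -0.08575563  0.068     ]
60 271 285 [ 0.64806149 -0.06380907  0.068     ]
100 272 285 [ 0.6451687  -0.04044102  0.068     ]
130 272 285 [ 0.64311046 -0.02178534  0.068     ]
330 275 286 [0.62380502 0.13811645 0.068     ]
350 275 286 [0.62145242 0.15904749 0.068     ]
[0.6199724  0.17221462 0.068     ]
```

```bash
python3 -m pendant '[[0.05,0,0.001,0.03,-0.3],[0.05,0,0.001,0.06,-0.3],[0.05,0,0.001,0.073,-0.3],[0.05,0,0.001,0.073,-0.3],[0.018,0,0.001,0.073,-0.3],[0.018,0,0.001,0.073,-0.3],[0.018,0,0.001,0.073,-0.3],[0.018,0,0.001,0.073,-0.3]]' 25
python3 - <<'E'
from h import *
from cell import r
f=r.grab_frame('wrist');cv2.imwrite('pics/w2.png',f)
E
```

```text
t: 1.37
position: [0.6339, 0.0511, 0.2297]
eef_rot: [[-0.993, -0.117, 0.005], [-0.117, 0.993, 0.001], [-0.006, 0.0, -1.0]]
force: [-0.4, 0.2, 5.3]
opening: 0.262
```

View pics/w2.png

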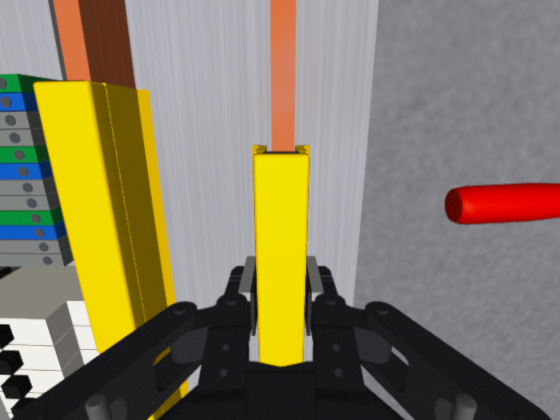

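```bash
python3 -m pendant '[[0.018,0,0.015,0,0],[0.018,0,0.035,0,0],[0.018,0,0.055,0,0],[0.018,0,0.075,0,0],[0.018,0,0.09,0,0],[0.018,0,0.09,0,0],[0.018,0,0.09,0,0]]' 25
python3 - <<'E'
from h import *
from cell import r
f=r.grab_frame('scene');crop(f,230,200,370,290,5,'pics/s2.png');cv2.imwrite('pics/s2f.png',f)
f=r.grab_frame('wrist');cv2.imwrite('pics/w3.png',f)
E
```

```text
t: 2.0
position: [0.623, 0.1425, 0.2297]
eef_rot: [[-0.993, -0.119, 0.006], [-0.119, 0.993, 0.003], [-0.006, 0.002, -1.0]]
force: [-2.3, 4.9, 6.0]
opening: 0.261
```

View pics/s2.png

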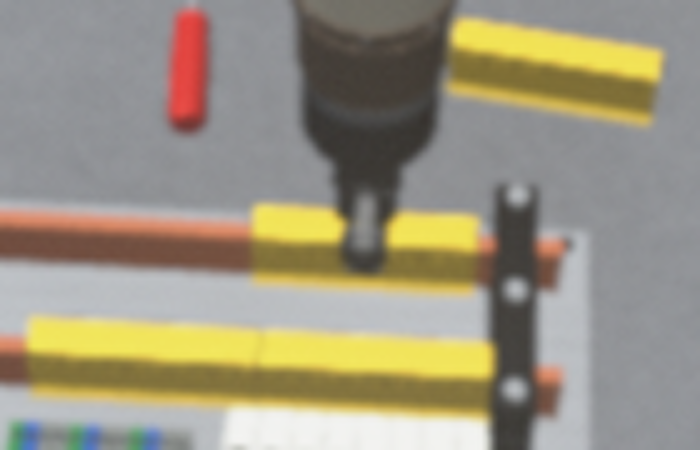

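View pics/w3.png

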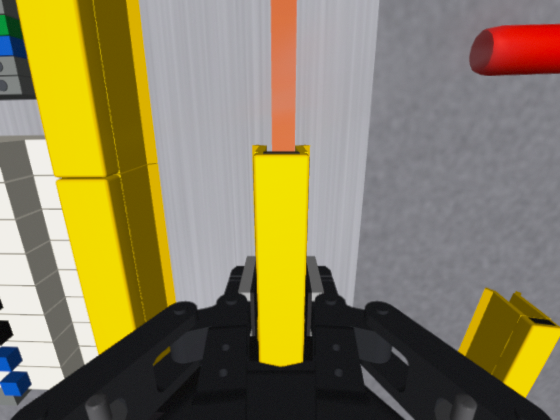

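```bash
python3 -m pendant '[[0.018,0,0.003,0,0],[0.018,0,0.006,0,0],[0.018,0,0.009,0,0],[0.018,0,0.009,0,0]]' 25;python3 -m pendant '[[0.018,0,0.002,0,0],[0.018,0,0.004,0,0],[0.018,0,0.004,0,0]]' 25
```

```text
t: 2.43
position: [0.6222, 0.1492, 0.2296]
eef_rot: [[-0.993, -0.118, 0.004], [-0.118, 0.993, 0.0], [-0.004, -0.0, -1.0]]
force: [-0.9, -2.5, 7.8]
opening: 0.266
t: 2.68
position: [0.6218, 0.1528, 0.2296]
eef_rot: [[-0.993, -0.118, 0.004], [-0.118, 0.993, -0.0], [-0.004, -0.001, -1.0]]
force: [0.4, -3.7, 7.9]
opening: 0.262
```

```bash
python3 - <<'E'
from h import *
from cell import r
g=r.grab_frame('scene');f=r.grab_frame('wrist');cv2.imwrite('pics/w4.png',f)
a=cv2.resize(g[220:275,290:370],None,fx=7,fy=7,interpolation=2)
b=cv2.resize(f[130:385,200:340],None,fx=1.5,fy=1.5)
o=np.zeros((390,560+220,3),np.uint8);o[:385,:560]=a;o[:b.shape[0],565:565+b.shape[1]]=b;cv2.imwrite('pics/c4.png',o)
for n in('w2','w3','w4'):
    q=cv2.imread(f'pics/{n}.png');h=cv2.cvtColor(q,cv2.COLOR_BGR2HSV)
    m=cv2.inRange(h,(20,120,225),(35,255,255))[100:250,262:300];print(n,np.where(m.mean(1)>200)[0].min()+100)
E
```

```text
w2 155
w3 156
w4 155
```

View pics/c4.png

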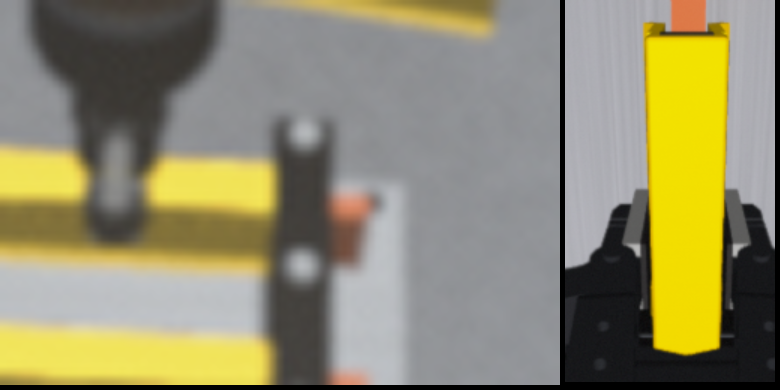

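```bash
python3 -m pendant '[[0.018,0,0.002,0,0],[0.018,0,0.004,0,0],[0.018,0,0.004,0,0]]' 25
```

```text
t: 3.03
position: [0.6218, 0.1538, 0.2296]
eef_rot: [[-0.993, -0.117, 0.002], [-0.117, 0.993, -0.005], [-0.002, -0.006, -1.0]]
force: [4.8, -15.7, 7.2]
opening: 0.26
```

```bash
python3 -m pendant '[[0.018,0,0.002,0,0],[0.018,0,0.004,0,0],[0.018,0,0.004,0,0]]' 25
```

```text
t: 3.28
position: [0.6218, 0.1548, 0.2296]
eef_rot: [[-0.993, -0.116, 0.001], [-0.116, 0.993, -0.01], [0.0, -0.01, -1.0]]
force: [7.7, -26.3, 7.0]
opening: 0.262
```

```bash
python3 -m pendant '[[0.05,0,-0.003,0,0],[0.05,0,-0.003,0,0],[0.05,0,-0.003,0,0],[0.05,0,-0.003,-0.03,0],[0.05,0,-0.003,-0.07,0],[0.05,0.04,0.02,-0.08,0],[0.05,0.08,0.045,-0.08,0],[0.05,0.115,0.065,-0.08,0],[0.05,0.15,0.085,-0.08,0],[0.05,0.164,0.095,-0.08,0]]' 25;python3 -m pendant '[[0.05,0,0,0,0],[0.05,0,0,0,0]]' 25
python3 - <<'E'
from h import *
from cell import r
f=r.grab_frame('wrist');cv2.imwrite('pics/w5.png',f)
f=r.grab_frame('scene');cv2.imwrite('pics/s5.png',cv2.resize(f[160:290,180:370],None,fx=4,fy=4,interpolation=2))
E
```

```text
t: 4.12
position: [0.4424, 0.2375, 0.3069]
eef_rot: [[-0.993, -0.119, -0.001], [-0.119, 0.993, 0.001], [0.001, 0.001, -1.0]]
force: [-0.7, -0.2, -0.4]
opening: 0.584
t: 4.28
position: [0.4447, 0.238, 0.3074]
eef_rot: [[-0.993, -0.121, 0.001], [-0.121, 0.993, 0.001], [-0.001, 0.001, -1.0]]
force: [0.7, 0.5, 0.7]
opening: 0.584
```

View pics/w5.png

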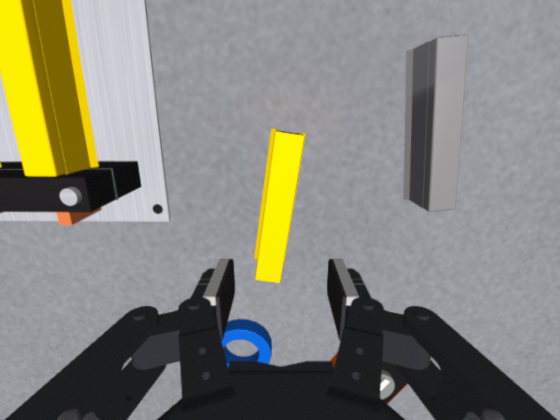

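View pics/s5.png

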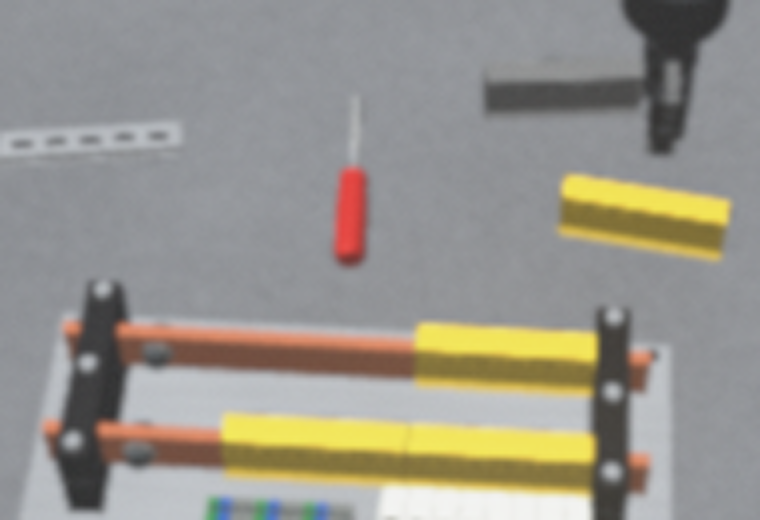

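```bash
python3 - <<'E'
from h import *
from cell import r
W=r.get_calibration('wrist');s=r.state();f=cv2.imread('pics/w5.png');h=cv2.cvtColor(f,cv2.COLOR_BGR2HSV)
m=cv2.inRange(h,(20,120,225),(35,255,255));m[:,:230]=0;m[:,330:]=0;m[300:]=0
c=max(cv2.findContours(m,0,1)[0],key=cv2.contourArea)
print(cv2.approxPolyDP(c,4,True)[:,0].tolist())
P=np.array([onz(W,*p,.046)[:2] for p in c[:,0].astype(float)+.5],np.float32)
R=cv2.minAreaRect(P);b=cv2.boxPoints(R);print(R)
d=b[1]-b[0] if np.linalg.norm(b[1]-b[0])>.06 else b[2]-b[1]
if d[1]<0:d=-d
yaw=np.arctan2(-d[0],d[1]);e=s['eef_rot'];ty=np.arctan2(-e[0,1],e[1,1]);print('yaw',np.degrees(yaw),'tool',np.degrees(ty),'roll',np.degrees(ty-yaw))
D=np.array([*R[0],.035+.155])-s['position'];print('tool shift',e.T@D,s['position'])
crop(f,200,100,340,300,3,'pics/w5c.png')
E
```

```text
[[272, 129], [256, 279], [279, 282], [304, 134]]
((0.4502595067024231, 0.23251000046730042), (0.1301087737083435, 0.025443144142627716), 88.41900634765625)
yaw -1.5809861 tool 6.764716888318952 roll 8.34570312337933
tool shift [-0.00336087 -0.00522952  0.1170162 ] [0.44621018 0.23721559 0.30701664]
```

View pics/w5c.png

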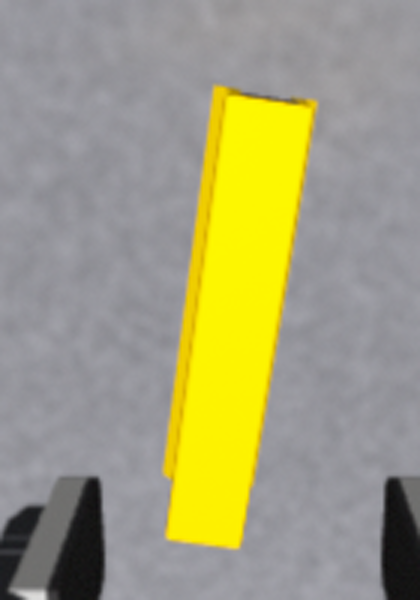

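```bash
python3 - <<'E'
from h import *
from cell import r
W=r.get_calibration('wrist')
q=np.array([onz(W,200+a/3,100+b/3,.046)[:2] for a,b in((226,95),(312,105),(240,548),(167,540))]);print(q,q.mean(0))
for d in (q[3]-q[0],q[2]-q[1]): print(np.linalg.norm(d),np.degrees(np.arctan2(-d[0],d[1])))
E
```

```text
[[0.45818245 0.16868949]
 [0.43632351 0.16855295]
 [0.43943851 0.29753267]
 [0.46127844 0.29741315]] [0.44880573 0.23304707]
0.128760881443414 -1.377781592515571
0.12901732678559089 -1.383485759009079
```

```bash
python3 -m pendant '[[0.05,-0.002,-0.0045,0.03,5],[0.05,-0.002,-0.0045,0.06,8.15],[0.05,-0.002,-0.0045,0.09,8.15],[0.05,-0.002,-0.0045,0.105,8.15],[0.05,-0.002,-0.0045,0.111,8.15],[0.05,-0.002,-0.0045,0.111,8.15],[0.018,-0.002,-0.0045,0.111,8.15],[0.018,-0.002,-0.0045,0.111,8.15],[0.018,-0.002,-0.0045,0.111,8.15],[0.018,-0.002,-0.0045,0.111,8.15]]' 30; python3 -m pendant '[[0.018,0,0,0,0]]' 30
python3 - <<'E'
from h import *
from cell import r
f=r.grab_frame('wrist');cv2.imwrite('pics/w6.png',f)
E
```

```text
t: 5.22
position: [0.449, 0.2326, 0.197]
eef_rot: [[-1.0, 0.025, 0.003], [0.025, 1.0, 0.002], [-0.002, 0.002, -1.0]]
force: [0.6, 0.1, 2.2]
opening: 0.261
t: 5.3
position: [0.4489, 0.2326, 0.197]
eef_rot: [[-1.0, 0.025, 0.002], [0.025, 1.0, 0.002], [-0.002, 0.002, -1.0]]
force: [2.1, -0.8, 3.2]
opening: 0.266
```

View pics/w6.png

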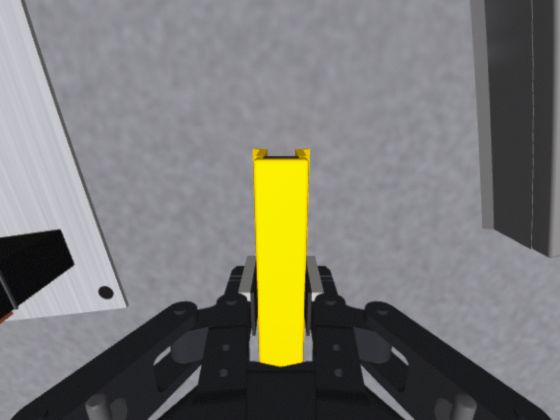

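```bash
python3 -m pendant '[[0.018,0,0,-0.01,0],[0.018,0,0,-0.04,0],[0.018,0,0,-0.08,0],[0.018,-0.01,-0.01,-0.11,0],[0.018,-0.03,-0.035,-0.12,-2],[0.018,-0.05,-0.06,-0.12,-4],[0.018,-0.075,-0.085,-0.12,-6],[0.018,-0.1,-0.11,-0.12,-8.15],[0.018,-0.12,-0.135,-0.12,-8.15],[0.018,-0.14,-0.16,-0.12,-8.15]]' 35
```

```text
t: 6.18
position: [0.5847, 0.0673, 0.316]
eef_rot: [[-0.993, -0.117, -0.001], [-0.117, 0.993, 0.0], [0.001, 0.0, -1.0]]
force: [0.4, 1.3, -1.0]
opening: 0.26
```

```bash
python3 -m pendant '[[0.018,-0.016,-0.024,0,0],[0.018,-0.032,-0.048,0,0],[0.018,-0.0465,-0.0707,0,0],[0.018,-0.0465,-0.0707,0.02,0],[0.018,-0.0465,-0.0707,0.03,0],[0.018,-0.0465,-0.0707,0.03,0],[0.018,-0.0465,-0.0707,0.03,0]]' 35
python3 - <<'E'
from h import *
from cell import r
f=r.grab_frame('wrist');cv2.imwrite('pics/w7.png',f)
W=r.get_calibration('wrist')
h=cv2.cvtColor(f,cv2.COLOR_BGR2HSV)
for v in (10,40,70,100,120):
    mm=cv2.inRange(h[v:v+1,220:340],(3,110,120),(16,255,255))[0]; x=np.where(mm)[0]
    if len(x): print(v,x.min()+220,x.max()+220, onz(W,220+(x.min()+x.max()+1)/2,v,.068))
s=r.state();print(s['position'],s['eef_rot'][:,1])
f=r.grab_frame('side');cv2.imwrite('pics/d7.png',cv2.resize(f[120:270,230:430],None,fx=4,fy=4,interpolation=2))
E
```

```text
t: 6.77
position: [0.6381, 0.0044, 0.285]
eef_rot: [[-0.993, -0.117, -0.003], [-0.117, 0.993, -0.001], [0.003, -0.0, -1.0]]
force: [-0.6, 0.1, -0.1]
opening: 0.261
10 268 284 [ 0.65632808 -0.13113281  0.068     ]
40 268 285 [ 0.65434023 -0.11632194  0.068     ]
70 269 284 [ 0.65254742 -0.10078013  0.068     ]
100 269 284 [ 0.65066537 -0.08445227  0.068     ]
120 269 284 [ 0.64935561 -0.07308234  0.068     ]
[0.63844262 0.00464415 0.28602697] [-1.17979796e-01  9.93015958e-01 -2.73916254e-04]
```

View pics/w7.png

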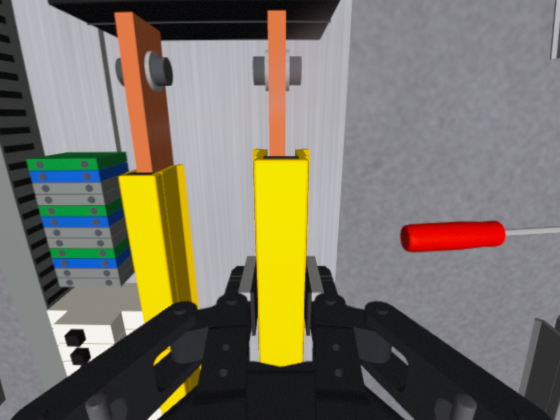

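View pics/d7.png

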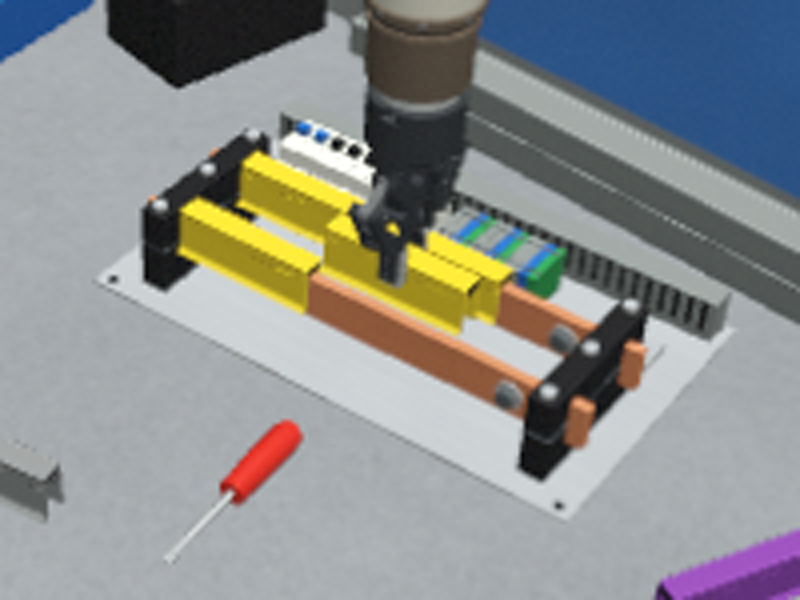

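```bash
python3 -m pendant '[[0.018,-0.002,0,0.01,0],[0.018,-0.002,0,0.014,0],[0.018,-0.002,0,0.014,0],[0.018,-0.002,0,0.014,0]]' 35
cat > chk.py <<'E'
from h import *
from cell import r
s=r.state();W=r.get_calibration('wrist');f=r.grab_frame('wrist')
h=cv2.cvtColor(f,cv2.COLOR_BGR2HSV);P=[]
for v in range(10,140,5):
    mm=cv2.inRange(h[v:v+1,220:340],(3,110,120),(16,255,255))[0]; x=np.where(mm)[0]
    if 8<len(x)<24: P.append(onz(W,220+(x.min()+x.max()+1)/2,v,.068)[:2])
P=np.array(P);k=np.polyfit(P[:,1],P[:,0],1);e=s['eef_rot'];g=s['position']+e@[0,0,.155]
print('bar yaw',np.degrees(np.arctan(-k[0])),'tool yaw',np.degrees(np.arctan2(-e[0,1],e[1,1])),'grasp',g,'bar x there',np.polyval(k,g[1]))
cv2.imwrite('pics/chk%d.png'%(s['t']*100),f[:,150:430]);print('pics/chk%d.png'%(s['t']*100))
E
python3 chk.py
```

```text
t: 7.2
position: [0.6406, 0.0044, 0.2713]
eef_rot: [[-0.993, -0.117, -0.001], [-0.117, 0.993, -0.0], [0.001, -0.0, -1.0]]
force: [-0.2, -0.1, -1.9]
opening: 0.259
bar yaw 6.594679323960016 tool yaw 6.723806550760984 grasp [0.64047731 0.00438673 0.11628258] bar x there 0.6391357275862916
pics/chk720.png
```

```bash
python3 -m pendant '[[0.018,0.001,0,0.005,0],[0.018,0.001,0,0.01,0],[0.018,0.001,0,0.015,0],[0.018,0.001,0,0.02,0],[0.018,0.001,0,0.02,0]]' 35; python3 chk.py
```

```text
t: 7.67
position: [0.6393, 0.004, 0.25]
eef_rot: [[-0.993, -0.116, -0.003], [-0.116, 0.993, -0.0], [0.003, -0.0, -1.0]]
force: [-0.8, -0.5, -1.4]
opening: 0.263
bar yaw 6.566437591799505 tool yaw 6.680552608146438 grasp [0.63885321 0.00390281 0.09501834] bar x there 0.6392731361798545
pics/chk766.png
```

Slot is over the bar with no contact force; continue down.

```bash
python3 -m pendant '[[0.018,0,0,0.006,0],[0.018,0,0,0.012,0],[0.018,0,0,0.016,0],[0.018,0,0,0.018,0],[0.018,0,0,0.018,0]]' 35; python3 -m pendant '[[0.018,0,0,0.002,0],[0.018,0,0,0.002,0]]' 35
```

```text
t: 8.13
position: [0.6396, 0.004, 0.2328]
eef_rot: [[-0.993, -0.117, -0.002], [-0.117, 0.993, -0.0], [0.002, -0.0, -1.0]]
force: [0.7, 0.3, -1.0]
opening: 0.263
t: 8.3
position: [0.6398, 0.0041, 0.2315]
eef_rot: [[-0.993, -0.117, -0.0], [-0.117, 0.993, -0.0], [0.0, 0.0, -1.0]]
force: [0.4, 0.4, -1.4]
opening: 0.262
```

```bash
python3 -m pendant '[[0.018,0,0,0.002,0],[0.018,0,0,0.002,0]]' 35;python3 -m pendant '[[0.018,0,0,0.001,0],[0.018,0,0,0.001,0]]' 35
```

```text
t: 8.47
position: [0.64, 0.0041, 0.2311]
eef_rot: [[-0.993, -0.117, 0.001], [-0.117, 0.993, -0.0], [-0.001, -0.0, -1.0]]
force: [-1.6, -0.2, 4.5]
opening: 0.266
t: 8.63
position: [0.6399, 0.0042, 0.2311]
eef_rot: [[-0.993, -0.118, 0.001], [-0.118, 0.993, -0.0], [-0.001, -0.0, -1.0]]
force: [-4.2, 0.2, 8.4]
opening: 0.265
```

```bash
python3 -m pendant '[[0.018,0,0.004,0,0],[0.018,0,0.009,0,0],[0.018,0,0.013,0,0],[0.018,0,0.015,0,0],[0.018,0,0.015,0,0]]' 35;python3 -m pendant '[[0.018,0,0.002,0,0],[0.018,0,0.004,0,0],[0.018,0,0.004,0,0]]' 35;python3 -m pendant '[[0.018,0,0.002,0,0],[0.018,0,0.004,0,0],[0.018,0,0.004,0,0]]' 35
```

```text
t: 9.05
position: [0.639, 0.0188, 0.2311]
eef_rot: [[-0.993, -0.118, 0.004], [-0.118, 0.993, -0.001], [-0.004, -0.001, -1.0]]
force: [-0.1, -1.7, 6.0]
opening: 0.259
t: 9.3
position: [0.6387, 0.0218, 0.2311]
eef_rot: [[-0.993, -0.117, 0.004], [-0.117, 0.993, -0.002], [-0.004, -0.002, -1.0]]
force: [0.8, -5.6, 5.1]
opening: 0.258
t: 9.55
position: [0.6387, 0.0227, 0.2312]
eef_rot: [[-0.993, -0.116, 0.004], [-0.116, 0.993, -0.006], [-0.003, -0.006, -1.0]]
force: [4.1, -18.7, 4.2]
opening: 0.264
```

```bash
python3 -m pendant '[[0.018,0,0.003,0,0],[0.018,0,0.003,0,0],[0.05,0,0.001,0,0],[0.05,0,0,0,0],[0.05,0,0,0,0],[0.05,0,0,-0.03,0],[0.05,0,0,-0.07,0],[0.05,0,0,-0.1,0],[0.05,0,0,-0.1,0]]' 35
python3 - <<'E'
from h import *
from cell import r
f=r.grab_frame('wrist');cv2.imwrite('pics/w9.png',f)
f=r.grab_frame('scene');cv2.imwrite('pics/s9.png',cv2.resize(f[160:290,180:370],None,fx=4,fy=4,interpolation=2))
f=r.grab_frame('side');cv2.imwrite('pics/d9.png',cv2.resize(f[120:270,230:430],None,fx=4,fy=4,interpolation=2))
E
```

```text
t: 10.3
position: [0.639, 0.0282, 0.3369]
eef_rot: [[-0.993, -0.12, 0.015], [-0.12, 0.993, 0.002], [-0.015, 0.0, -1.0]]
force: [0.1, 0.1, 0.8]
opening: 0.589
```

View pics/w9.png

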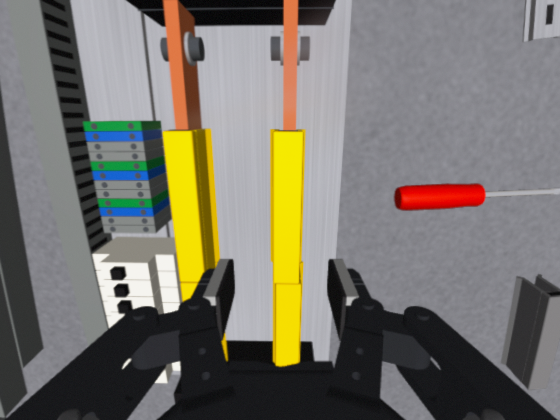

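View pics/s9.png

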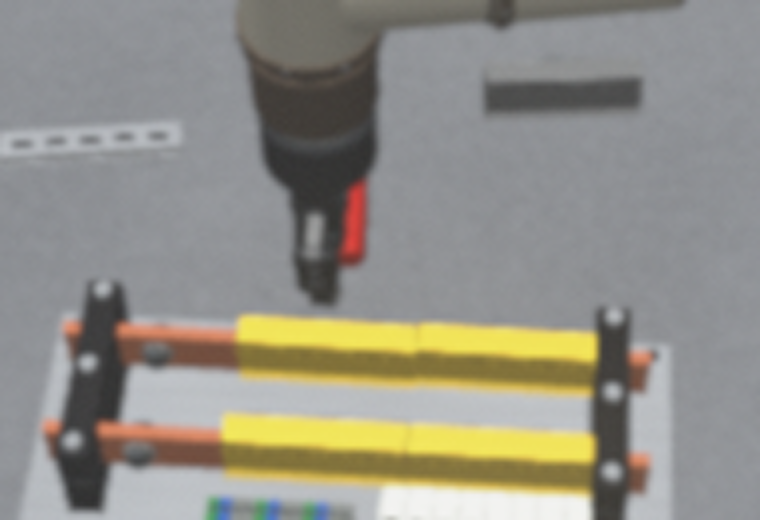

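View pics/d9.png

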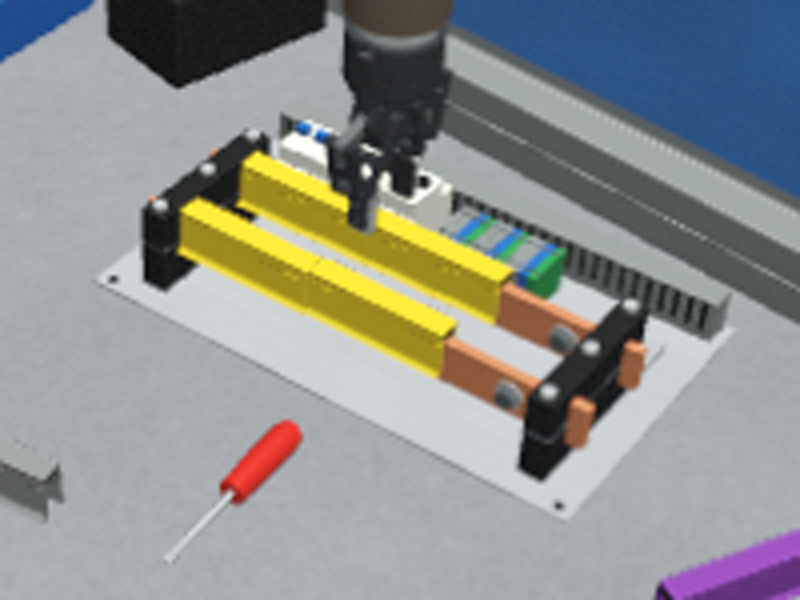

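```bash
python3 - <<'E'
from h import *
from cell import r
W=r.get_calibration('wrist');f=r.grab_frame('wrist');u=np.array([-.1167,.9932])
crop(f,250,110,330,380,2,'pics/w10a.png')
cv2.imwrite('pics/w10.png',cv2.resize(f[255:375,240:330],None,fx=5,fy=5,interpolation=2))
h=cv2.cvtColor(f,cv2.COLOR_BGR2HSV);m=cv2.inRange(h,(20,120,225),(35,255,255))
col=m[:,284:290].mean(1);y=np.where(col>200)[0];print(y.min(),y.max())
e=onz(W,287,y.min(),.08)[:2];print('B right end along bar from home',(e-np.array([.6142,.2180]))@u)
v=f[270:300,282:294].mean((1,2)).round();print(v)
for rr in (140,160,180,200,220,240,260,275,292,305,330,350):
    x=np.where(m[rr,262:312])[0]+262; c=onz(W,(x.min()+x.max()+1)/2,rr,.08); print(rr,x.min(),x.max(),c[:2].round(4))
E
```

```text
132 363
B right end along bar from home -0.2613057895618188
[151. 151. 151. 150. 150. 149. 149. 149. 149. 149. 148. 148. 149. 149.
 148. 147. 147. 144. 137. 141. 154. 156. 156. 156. 156. 156. 156. 156.
 156. 156.]
140 265 294 [ 0.6444 -0.0359]
160 265 294 [ 0.6428 -0.0216]
180 265 293 [ 0.6414 -0.0067]
200 265 293 [0.6396 0.0087]
220 266 293 [0.6373 0.0249]
240 266 292 [0.6357 0.0418]
260 266 292 [0.6336 0.0596]
275 266 291 [0.6324 0.0735]
292 269 294 [0.6279 0.0896]
305 269 293 [0.6268 0.1027]
330 269 293 [0.6237 0.1291]
350 269 292 [0.6214 0.1517]
```

View pics/w10.png

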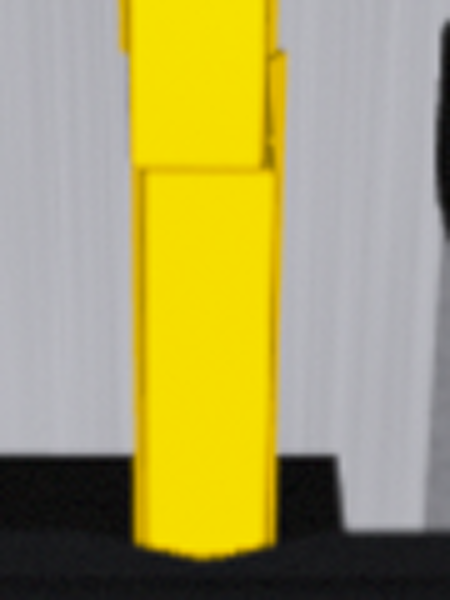

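```bash
python3 -c "
from cell import r
print(r.state()['t'],r.close_job())"
```

```text
the job is handed in; nothing more can be done
10.5 None
```

The job is done and handed in at 10.5 s, inside the 67 s limit. Both yellow covers sit on the front bar, butted together and hard against the left support.

**What I did:**
- **First cover:** I gripped it lightly where it stood and slid it along the bar until it met the left support, with about 26 N of resistance.
- **Loose cover:** I picked up the yellow one, leaving the grey and purple look-alikes alone. I lowered it astride the bar until it seated, at the height I had predicted. Then I slid it along until it met the first cover, with about 19 N of resistance, pushed 3 mm further, released and lifted clear.

**Last checks:**
- **Position:** no copper shows between the covers. The right end of the pair measures about 261 mm from the support, against 260 mm if both are fully butted, and the bolted end is free.
- **Alignment:** both covers are in line with the bar to about 0.012 rad.
- **Offset:** the second cover sits about 3 mm sideways of the first. This is play within the slots and should stay inside the ±4 mm limit.
- **Bench:** the screwdriver, rail offcut and grey look-alike look unmoved. I did not look at the meter, bottle, cutters or tape after the last move, but the arm went near none of them.

No check failed. The measurements of the bar's sideways position disagreed by about 1–2 mm before I lowered the second cover. I corrected for that, and it went on without side contact.

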